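# Make up one sample kit in the nest tray

### The job

Make up one sample kit in the white tray: stand the lidded sample pot in the largest ring, the sieve in the middle-sized ring, the slim capped vial in the smallest ring and the long slide box in the rectangular nest, each upright and flat on the tray floor inside its nest. The open cup and the short box do not belong to the kit: leave them where they stand.

Things in the scene. Friction and masses are not known exactly. Their poses are not given: they have to be found in the camera images.
- pot: Sample pot with a ribbed screw lid: round, white plastic, 58 mm across the lid, 55 mm across the body, 60 mm high (the lid is the top 14 mm), flat closed top. Origin: centre of the underside; z up; starts upright on the bench.
- vial: Slim capped vial: round, white plastic, 30 mm in diameter, 78 mm high, closed top. Origin: centre of the underside; z up; starts upright on the bench.
- sieve: Small steel basket sieve: round open basket 40 mm in outer diameter with a flat mesh bottom, a flat rim 62 mm in outer diameter at 34 to 40 mm above its underside, and a wire loop handle 12 mm wide that runs out along its own -x to 72 mm from the axis at 37 mm height. Origin: on the basket's axis, at the underside; z up; starts standing on its bottom on the bench.
- slide_box: Long slide box: closed white plastic box with a dark seam line and a paper panel on top, 84 mm long (its x), 34 mm wide (its y), 36 mm high. Origin: centre of the underside; z up; starts upright on the bench.
- short_box: Look-alike that does not belong to the kit: the same kind of closed white box, but only 50 mm long (its x), 34 mm wide (its y), 36 mm high. Stays where it is. Origin: centre of the underside; z up; starts upright on the bench.
- open_cup: Look-alike that does not belong to the kit: empty white plastic cup without lid, 58 mm across the open rim, 48 mm across the foot, 60 mm high. Stays where it is. Origin: centre of the underside; z up; starts upright on the bench.
- nest_large: Round grey plastic ring, the largest, inner diameter 74 mm, outer 82 mm, fixed in a shallow white tray (140 x 450 mm, rim 12 mm above the bench) with the other nests, one row, 105 mm apart, any order. Walls 4 mm thick, 12 mm high, no bottom: contents stand on the tray floor, 4 mm above the bench. Origin: centre of its underside, on the tray floor; z up.
- nest_medium: Round grey plastic ring, the middle one, inner diameter 56 mm, outer 64 mm, fixed in a shallow white tray (140 x 450 mm, rim 12 mm above the bench) with the other nests, one row, 105 mm apart, any order. Walls 4 mm thick, 12 mm high, no bottom: contents stand on the tray floor, 4 mm above the bench. Origin: centre of its underside, on the tray floor; z up.
- nest_small: Round grey plastic ring, the smallest, inner diameter 46 mm, outer 54 mm, fixed in a shallow white tray (140 x 450 mm, rim 12 mm above the bench) with the other nests, one row, 105 mm apart, any order. Walls 4 mm thick, 12 mm high, no bottom: contents stand on the tray floor, 4 mm above the bench. Origin: centre of its underside, on the tray floor; z up.
- nest_oblong: Rectangular grey plastic frame, inside 100 mm (its x, across the tray's width) by 50 mm (its y, along the tray's length), fixed in a shallow white tray (140 x 450 mm, rim 12 mm above the bench) with the other nests, one row, 105 mm apart, any order. Walls 4 mm thick, 12 mm high, no bottom: contents stand on the tray floor, 4 mm above the bench. Origin: centre of its underside, on the tray floor; z up.
Things that resemble listed ones, but are neither listed nor needed, are in the scene too. What is shaped like the nest_oblong but purple is not meant.

How it is judged:
By the outcome, as a careful person would: the job done as asked, in the order asked, and still so for the second after the job is handed in, with the robot touching nothing.
It also fails if it takes over 93 s, if anything falls off the work surface, if the arm or the gripper's body presses on something with over 40 N, if the wrist force passes 120 N, or if a joint passes its speed limit or range.

### The arm

A 6-joint arm with a two-finger parallel gripper is mounted at the origin on the work surface. World frame = base frame: x ahead of the robot, y to its left, z up, the work surface at z = 0. Lengths are in m, angles in degrees, forces in N, time in s.
With the tool pointing down it reaches from about 0.3 to 0.75 m from the base axis. Payload 8.5 kg.
Tool frame: the origin (TCP) lies midway between the tips of the shut fingers; the grasp point (between the pads) lies 19 mm behind it; z points along the fingers, y is the direction in which the jaws open and shut (so a half turn about z gives the same grasp; the last joint's range is limited). The gripper opens to 85 mm and grips with 20 to 120 N. Pads are 22 mm wide; open, the fingers measure 114 mm over their backs; the gripper's body (76 mm by 85 mm) begins 54 mm behind the grasp point. The pads swing forward as they close: fully open they stand 13 mm farther back than shut.
Start: joints at [-87.451, 21.807, 74.336, -0, 83.858, -12.336], TCP at [0.141, -0.532, 0.231] pointing down, gripper open.
Joint ranges: [-178.18, 178.18], [-50.72, 133.34], [12.68, 142.11], [-81.47, 261.47], [9.98, 163.14], [-165.26, 165.26]. Speed limits (degrees/s): [136.94, 136.94, 180, 180, 180, 180].

### API

Orientations are given as a 3x3 rotation matrix whose columns are the frame's x, y, z axes.
In Python, from rig import env, viewer, ticket gives the robot as it stands. The module is installed in compiled form; this text tells all that it offers.
- The arm moves only by the shell command python3 -m pendant 'ROWS' [FORCE]. ROWS is JSON, a list of rows, each a list of 3 entries, a list of its own where there are three numbers: the shift along the world's x, y, z in mm, then the turn about the world's z in rad, then the opening, from -1 (shut) to 1 (fully open). A call has 1 to 12 rows; each row shifts and turns the pose as measured when the row begins; what a row does not reach is not made up. A row lasts 1/8 s, in which the tool goes at most 62.5 mm and 10.7 degrees, less where a joint would pass 70% of its speed; a pose out of reach is approached as far as the arm can. A call with a gripper value outside its range is refused whole. The fingers move at their own pace and stop on an object; FORCE is the grip in N (left out, the last holds). Time passes only in rows, so rows that do not move let the fingers close. It gives the time, the measured TCP pose, the force and the opening at its end, in the units of the state.
- env.observe(): the state, without advancing time (a new reading comes with each control period).
- viewer.get_image(name): name is "side" or "top" or "wrist"; returns (picture, depth): 480x640x3 uint8, red, green, blue; 480x640 float32, m along the optical axis (not along the pixel's ray), 0 where there is no reading.
- viewer.camera_params(name): a dict with "fx", "fy", "cx", "cy" (pixels), "rvec" (rotation vector, rad) and "tvec" (3), from world to camera coordinates, as OpenCV has them; the wrist camera has in their place "T_tool_cam" (4x4, takes a point from camera to tool coordinates, whose origin is the TCP and whose axes are the flange's). Camera axes: x right, y down, z forward; pixel columns grow to the right and rows downward; lengths in m; the calibration is good to about 2 mm. A picture is of the moment at which its call begins: read the wrist's pose just before it. camera_params takes no time and is no camera call.
- ticket.close_job(): hands the job in, once; it reports no verdict.
The state is a dict: "time_s": time; "q": joint angles; "qvel": joint speeds; "joint_efforts": joint torques, N m; "position": TCP position; "tool_rot": TCP orientation; "ft_force": force on the tool from outside, world axes, zero at the start; "wrist_torque": the same for the moment, N m; "grip_width": finger opening in m.
Only numpy, scipy, OpenCV 4.12 (cv2) and the standard library are available. Lean on these libraries where they do the work, as an engineer would, in place of code of your own. Each camera call takes 0.05 s, during which the arm holds its last target. There are 200 camera calls.

## Working session

There is one attempt and no reset: what is moved stays moved. The work goes in short steps, Python scripts to look and compute and a shell command to move; the robot and the scene stay as the last step left them, time stands still between calls to the robot, and variables do not carry over. Pictures are saved under pics/ and viewed, about 12 in all and at most 16, crops included, and the job is handed in when it is done.

```bash
mkdir -p pics; python3 - <<'E'
from rig import env, viewer
import cv2,numpy as np
s=env.observe();print(s['time_s'],s['position'],s['tool_rot'],s['grip_width'])
for n in("top","side"):
    im,d=viewer.get_image(n);p=viewer.camera_params(n);print(n,p)
    cv2.imwrite(f'pics/{n}0.png',im[:,:,::-1]);np.savez(f'{n}0.npz',im=im,d=d)
print(viewer.camera_params("wrist"))
E
```

```text
0.0 [ 0.14127232 -0.53122964  0.23070865] [[ 9.66441233e-01  2.56887790e-01 -8.31801656e-05]
 [ 2.56887631e-01 -9.66440159e-01  1.47121873e-03]
 [ 2.97549476e-04 -1.44321440e-03 -9.99998914e-01]] 0.08547091044497823
top {'fx': 543.2123633579916, 'fy': 543.2123633579916, 'cx': 315.2305230315274, 'cy': 244.6982561247364, 'rvec': array([ 2.14113447, -2.06494551,  0.22964925]), 'tvec': array([-0.01001854,  0.58919367,  0.97318857])}
side {'fx': 614.5690727839897, 'fy': 614.5690727839897, 'cx': 318.10961308708073, 'cy': 238.73992224157678, 'rvec': array([ 0.10613087, -2.8576694 ,  1.23070525]), 'tvec': array([0.55177627, 0.05882541, 1.14353097])}
{'fx': 389.98937351426406, 'fy': 389.98937351426406, 'cx': 326.2052630101467, 'cy': 232.00213619793874, 'T_tool_cam': array([[ 7.15769616e-04, -9.64526499e-01, -2.63985076e-01,
         6.67886543e-02],
       [ 9.99999612e-01,  5.54794831e-04,  6.84338013e-04,
        -8.59654904e-04],
       [-5.13604593e-04, -2.63985463e-01,  9.64526522e-01,
        -1.42434746e-01],
       [ 0.00000000e+00,  0.00000000e+00,  0.00000000e+00,
         1.00000000e+00]])}
```

View pics/top0.png

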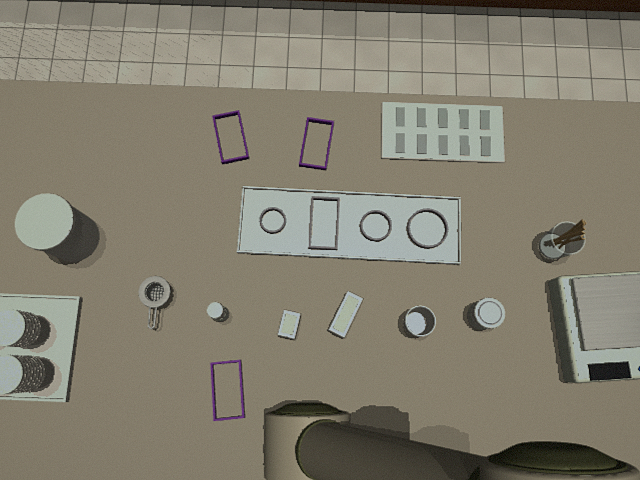

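View pics/side0.png

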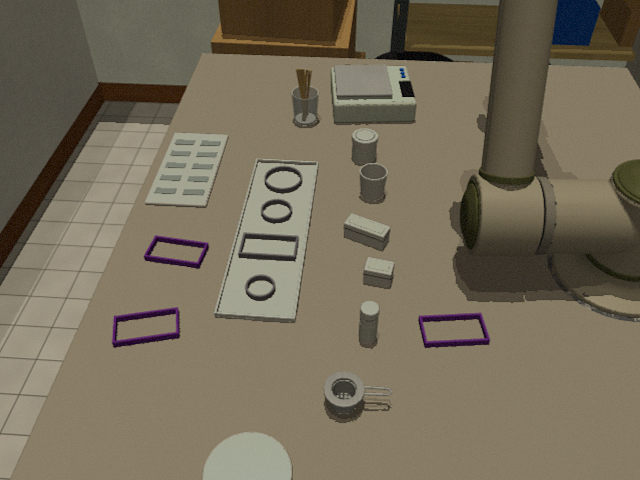

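Top view: pot with closed lid is at (489,313), and the open cup, dark inside, is at (417,321). The vial is at (216,311), the sieve at (155,292) with its handle towards (153,325). The long box is at (345,314) and the short one at (289,324). The nests, left to right, are small (272,220), oblong (324,222), medium (376,226) and large (427,228). The purple frames are decoys, and so are the things on the rack at left, the jar at (45,222) and the stick cup at (552,245).

```bash
cat > h.py <<'E'
import numpy as np,cv2
from rig import env,viewer
def cloud(n,im,d,s=None):
    p=viewer.camera_params(n)
    v,u=np.mgrid[:480,:640]
    P=np.stack([(u-p['cx'])/p['fx']*d,(v-p['cy'])/p['fy']*d,d],-1).reshape(-1,3)
    if n=='wrist':
        T=p['T_tool_cam'];P=P@T[:3,:3].T+T[:3,3]
        W=P@np.array(s['tool_rot']).T+np.array(s['position'])
    else:
        R=cv2.Rodrigues(p['rvec'])[0];W=(P-p['tvec'])@R
    W[d.ravel()==0]=np.nan
    return W.reshape(480,640,3)
def proj(n,X):
    p=viewer.camera_params(n);K=np.array([[p['fx'],0,p['cx']],[0,p['fy'],p['cy']],[0,0,1]])
    return cv2.projectPoints(np.array(X,float).reshape(-1,1,3),p['rvec'],p['tvec'],K,None)[0].reshape(-1,2)
def circ(P):
    A=np.c_[2*P,np.ones(len(P))];x=np.linalg.lstsq(A,(P**2).sum(1),rcond=None)[0]
    return x[:2],np.sqrt(x[2]+x[0]**2+x[1]**2)
E
python3 - <<'E'
from h import *
C={n:cloud(n,*[np.load(n+'0.npz')[k] for k in('im','d')]) for n in('top','side')}
px=dict(pot=(489,313),cup=(417,321),vial=(216,311),sieve=(155,292),box=(345,314),short=(289,324),nS=(272,220),nO=(324,222),nM=(376,226),nL=(427,228))
for k,(u,v) in px.items():
    c=C['top'][v,u]
    for n in C:
        P=C[n].reshape(-1,3);m=np.hypot(*(P[:,:2]-c[:2]).T)<(.06 if k!='sieve' else .085)
        z=P[m,2]; f=0.006
        if k[0]=='n': q=P[m&(P[:,2]>.012)]
        else: q=P[m&(P[:,2]>np.nanpercentile(z[z>.02],95)-.008)]
        (o,a,ang)=cv2.minAreaRect((q[:,:2]*1000).astype(np.float32))
        print(k,n,np.round(c*1000),'n',len(q),'z med %.1f p95 %.1f floor %.1f'%(np.median(q[:,2])*1e3,np.percentile(q[:,2],98)*1e3,np.nanpercentile(z,10)*1e3),'rect',np.round(o,1),np.round(a,1),round(ang,1),'mean',np.round(q.mean(0)*1e3,1))
E
```

```text
pot top [ 471. -318.   60.] n 757 z med 59.7 p95 63.4 floor -2.3 rect [ 473.  -319.2] [56.9 57.7] 28.2 mean [ 472.6 -318.8   59.8]
pot side [ 471. -318.   60.] n 353 z med 61.0 p95 63.9 floor -0.3 rect [ 473.6 -318.7] [59.4 59. ] 52.8 mean [ 473.  -316.4   60.8]
cup top [ 457. -194.    5.] n 164 z med 59.5 p95 62.9 floor -2.4 rect [ 453.7 -189.2] [55.9 56.2] 86.4 mean [ 454.3 -192.    59.2]
cup side [ 457. -194.    5.] n 225 z med 58.2 p95 63.5 floor -0.5 rect [ 452.8 -190.7] [61.9 56.8] 80.3 mean [ 452.9 -190.4   58.2]
vial top [455. 189.  78.] n 215 z med 78.0 p95 82.1 floor -2.1 rect [457.5 190.8] [29.1 29.3] 50.5 mean [457.4 191.   77.9]
vial side [455. 189.  78.] n 262 z med 78.3 p95 80.8 floor -0.9 rect [456.5 191.3] [31.5 29.4] 56.1 mean [457.  193.   77.9]
sieve top [495. 327.   3.] n 623 z med 40.0 p95 44.1 floor -1.9 rect [476.1 310.9] [95.8 60.7] 22.3 mean [485.1 317.3  40.1]
sieve side [495. 327.   3.] n 973 z med 40.1 p95 43.2 floor -1.0 rect [475.1 310.6] [95.6 61.6] 22.6 mean [484.1 318.2  40. ]
box top [462. -50.  38.] n 770 z med 36.1 p95 40.1 floor -2.1 rect [463.4 
[... 726 characters left out ...]
ect [648.5  -4.4] [ 57.9 109.5] 89.1 mean [649.8  -4.7  16. ]
nO side [651.  -4.   5.] n 424 z med 15.8 p95 19.9 floor 3.0 rect [648.2  -5.5] [108.5  65.6] 0.6 mean [651.   -3.5  15.8]
nM top [ 646. -111.    6.] n 186 z med 15.5 p95 19.5 floor 1.3 rect [ 646.2 -109.6] [62.3 61.8] 5.7 mean [ 645.1 -110.    15.5]
nM side [ 646. -111.    6.] n 203 z med 15.6 p95 19.6 floor 2.9 rect [ 646.9 -109.8] [62.3 65.5] 14.5 mean [ 646.6 -107.5   15.7]
nL top [ 646. -215.    5.] n 249 z med 15.3 p95 19.3 floor 1.4 rect [ 644.3 -214.4] [79.6 80.7] 23.9 mean [ 644.5 -214.5   15.4]
nL side [ 646. -215.    5.] n 221 z med 15.6 p95 19.6 floor 3.0 rect [ 644.  -214.6] [79.3 86.3] 7.9 mean [ 644.9 -214.4   15.7]
```

```bash
python3 - <<'E'
from h import *
for n in('top','side'):
    D=np.load(n+'0.npz');P=cloud(n,D['im'],D['d']).reshape(-1,3)
    m=(np.hypot(P[:,0]-.485,P[:,1]-.317)<.09)&(P[:,2]>.028)&(P[:,2]<.055);q=P[m]
    best=(0,)
    rng=np.random.default_rng(0)
    for _ in range(2000):
        c,r=circ(q[rng.choice(len(q),3,False),:2])
        if abs(r-.028)<.004:
            k=(abs(np.hypot(*(q[:,:2]-c).T)-r)<.003).sum()
            if k>best[0]: best=(k,c,r)
    c=best[1]; i=abs(np.hypot(*(q[:,:2]-c).T)-best[2])<.006; c,r=circ(q[i][:,:2])
    d=np.hypot(*(q[:,:2]-c).T);h=q[d>.04]
    print(n,best[0],c*1e3,r*1e3,'outer',np.percentile(d[d<.036],98)*1e3,'handle n',len(h),h.mean(0)*1e3,d.max(), 'handle dir deg',np.degrees(np.arctan2(*(h.mean(0)[:2]-c)[::-1])))
im=np.load('top0.npz')['im'][270:355,130:520]
cv2.imwrite('pics/crop1.png',cv2.resize(im,None,fx=2.05,fy=2.05,interpolation=cv2.INTER_CUBIC)[:,:,::-1])
E
```

```text
top 279 [491.89530053 317.17223309] 26.476758861724846 outer 31.09790075931071 handle n 69 [436.62976486 317.21025167  38.5873547 ] 0.0698097668055069 handle dir deg 179.96058476938114
side 463 [491.42688328 320.89473703] 24.32781535879097 outer 33.658491252362005 handle n 111 [435.66710336 316.9131611   39.13722873] 0.07115464126565535 handle dir deg -175.91567697498616
```

View pics/crop1.png

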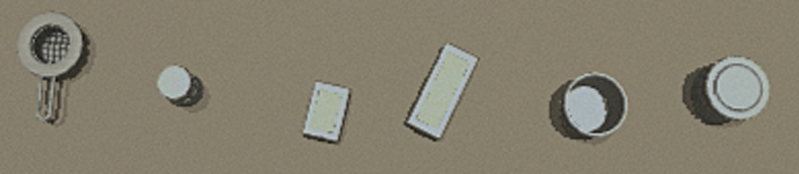

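The crop shows, from left to right, sieve (50,45) with its handle downwards, vial (178,85), short box (327,110), long box (442,92), open cup (597,105) and lidded pot (738,88). So the pot at top pixel (489,313) is the right one, with its lid at about 60 mm and (473,-319). I'm moving above it now.

```bash
python3 -m pendant '[[[42,27,0],-0.13,1],[[42,27,0],-0.13,1],[[42,27,0],0,1],[[42,27,0],0,1],[[42,27,0],0,1],[[42,27,0],0,1],[[42,27,0],0,1],[[38,23,0],0,1],[[0,0,0],0,1]]' 40
```

```text
time_s: 1.23
position: [0.4816, -0.3104, 0.2272]
tool_rot: [[1.0, -0.011, -0.003], [-0.011, -1.0, 0.007], [-0.003, -0.007, -1.0]]
ft_force: [-1.1, 0.5, 0.1]
grip_width: 0.0855
```

```bash
cat > look.py <<'E'
import sys
from h import *
# look.py zlo zhi cx cy r : blob in wrist cloud
zl,zh,cx,cy,r=[float(a)/1e3 for a in sys.argv[1:6]]
s=env.observe();im,d=viewer.get_image('wrist');P=cloud('wrist',im,d,s).reshape(-1,3)
q=P[(P[:,2]>zl)&(P[:,2]<zh)&(np.hypot(P[:,0]-cx,P[:,1]-cy)<r)]
o,a,g=cv2.minAreaRect((q[:,:2]*1e3).astype(np.float32))
p=np.array(s['position'])*1e3
print('n',len(q),'z',np.round(np.percentile(q[:,2],[5,50,95])*1e3,1),'rect',np.round(o,1),np.round(a,1),round(g,1),'tcp',np.round(p,1),'t',s['time_s'],'shift to rect centre',np.round(o-p[:2],1))
if len(sys.argv)>6: cv2.imwrite(sys.argv[6],im[:,:,::-1])
E
python3 look.py 50 70 473 -319 45
```

```text
n 3876 z [58.4 60.1 61.3] rect [ 473.3 -320.8] [58.2 58.5] 86.5 tcp [ 481.6 -310.4  227.2] t 1.225 shift to rect centre [ -8.3 -10.4]
```

```bash
python3 -m pendant '[[[-8,-9.5,0],0,1],[[0,0,-35],0,1],[[0,0,-35],0,1],[[0,0,-30],0,1],[[0,0,-30],0,1],[[0,0,-20],0,1],[[0,0,0],0,1]]'
```

```text
time_s: 2.15
position: [0.4627, -0.3304, 0.0738]
tool_rot: [[1.0, -0.026, -0.004], [-0.026, -1.0, 0.005], [-0.004, -0.005, -1.0]]
ft_force: [0.1, -0.2, -0.2]
grip_width: 0.0851
```

```bash
python3 -m pendant '[[[5,5,0],0.015,1],[[0,0,0],0,1],[[0,0,0],0,1]]'
```

```text
time_s: 2.52
position: [0.4677, -0.327, 0.0764]
tool_rot: [[1.0, -0.012, -0.001], [-0.012, -1.0, 0.002], [-0.001, -0.002, -1.0]]
ft_force: [0.2, -0.4, -0.1]
grip_width: 0.0857
```

```bash
python3 -m pendant '[[[5.5,7,0],0,1],[[0,0,0],0,1],[[0,0,-24],0,1],[[0,0,0],0,1],[[0,0,-18],0,1],[[0,0,0],0,1],[[0,0,0],0,1]]'
```

```text
time_s: 3.4
position: [0.4754, -0.3202, 0.0376]
tool_rot: [[1.0, -0.01, 0.003], [-0.01, -1.0, -0.003], [0.003, 0.003, -1.0]]
ft_force: [-0.4, -0.5, -0.1]
grip_width: 0.0854
```

```bash
python3 -m pendant '[[[-1,0,-8],0,1],[[0,0,0],0,1],[[0,0,0],0,-1],[[0,0,0],0,-1],[[0,0,0],0,-1],[[0,0,0],0,-1],[[0,0,0],0,-1],[[0,0,0],0,-1]]' 40
```

```text
time_s: 4.4
position: [0.4749, -0.3208, 0.031]
tool_rot: [[1.0, -0.01, 0.005], [-0.01, -1.0, -0.004], [0.005, 0.004, -1.0]]
ft_force: [-0.1, -0.3, 0.2]
grip_width: 0.0565
```

```bash
python3 -m pendant '[[[0,0,15],0,-1],[[0,0,25],0,-1],[[0,0,20],0,-1],[[0,0,0],0,-1],[[25,16,0],0,-1],[[35,22,0],0,-1],[[40,25,0],0,-1],[[30,20,0],0,-1],[[20,11,0],0,-1],[[0,0,0],0,-1],[[0,0,0],0,-1]]'; python3 -c "
from h import *
im,d=viewer.get_image('side');cv2.imwrite('pics/s1.png',im[90:330,180:500,::-1])"
```

```text
time_s: 5.78
position: [0.6266, -0.223, 0.0909]
tool_rot: [[1.0, -0.012, -0.001], [-0.012, -1.0, -0.002], [-0.001, 0.002, -1.0]]
ft_force: [0.2, 0.5, -0.7]
grip_width: 0.0565
```

View pics/s1.png

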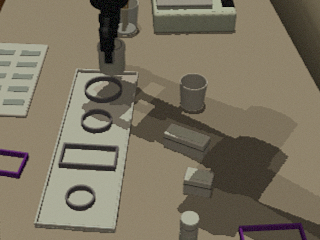

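The pot hangs upright in the gripper at crop pixel (110,55), just off the large ring at (103,90).

```bash
python3 -m pendant '[[[10,4,0],0,-1],[[9,4.5,0],0,-1],[[0,0,0],0,-1],[[0,0,-20],0,-1],[[0,0,0],0,-1],[[0,0,0],0,-1]]'
```

```text
time_s: 6.58
position: [0.6463, -0.2156, 0.0719]
tool_rot: [[1.0, -0.014, 0.0], [-0.014, -1.0, -0.003], [0.001, 0.003, -1.0]]
ft_force: [-0.6, -0.2, -0.1]
grip_width: 0.057
```

```bash
python3 -m pendant '[[[0,1,-18],0,-1],[[0,0,0],0,-1],[[0,0,-10],0,-1],[[0,0,0],0,-1],[[0,0,-5],0,-1],[[0,0,0],0,-1]]'
```

```text
time_s: 7.32
position: [0.6465, -0.2148, 0.0375]
tool_rot: [[1.0, -0.014, 0.002], [-0.014, -1.0, -0.003], [0.002, 0.003, -1.0]]
ft_force: [-0.4, 0.3, -0.9]
grip_width: 0.0567
```

```bash
python3 -m pendant '[[[0,0,-2.5],0,-1],[[0,0,0],0,-1],[[0,0,0],0,-1]]'
```

```text
time_s: 7.7
position: [0.6468, -0.2149, 0.0354]
tool_rot: [[1.0, -0.014, 0.002], [-0.014, -1.0, -0.004], [0.002, 0.004, -1.0]]
ft_force: [0.1, -0.2, -1.5]
grip_width: 0.0567
```

Next I open, retreat straight up and look.

```bash
python3 -m pendant '[[[0,0,0],0,0],[[0,0,0],0,1],[[0,0,0],0,1],[[0,0,0],0,1],[[0,0,20],0,1],[[0,0,40],0,1],[[0,0,50],0,1],[[0,0,40],0,1],[[0,0,0],0,1],[[0,0,0],0,1]]'; python3 look.py 55 75 645 -215 45 pics/w1.png; python3 look.py 10 22 645 -215 60
```

```text
time_s: 8.95
position: [0.6459, -0.2145, 0.1895]
tool_rot: [[1.0, -0.014, 0.002], [-0.014, -1.0, -0.003], [0.002, 0.003, -1.0]]
ft_force: [-0.2, -0.7, 0.1]
grip_width: 0.0852
n 5087 z [62.5 64.1 65.3] rect [ 645.2 -214.4] [57.9 58.6] 86.9 tcp [ 645.9 -214.5  189.5] t 8.95 shift to rect centre [-0.7  0.1]
n 1100 z [13.  15.6 17.1] rect [ 651.9 -215.6] [81.6 67.8] 86.6 tcp [ 646.  -214.5  189.7] t 9.0 shift to rect centre [ 5.9 -1. ]
```

View pics/w1.png

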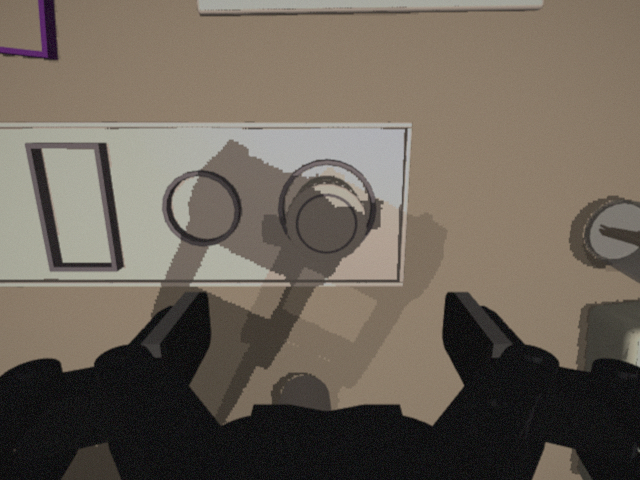

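The pot's top is at 64 mm, which is 4 mm floor plus 60 mm. It stands centred in the large ring at pixel (328,205), with the medium ring at (202,207). Next is the sieve.

```bash
python3 -m pendant '[[[-12,40,0],0,1],[[-13,46,0],0,1],[[-13,46,0],0,1],[[-13,46,0],0,1],[[-13,46,0],0,1],[[-13,46,0],0,1],[[-13,46,0],0,1],[[-13,46,0],0,1],[[-13,45,0],0,1],[[-13,45,0],0,1],[[-10,40,0],0,1],[[0,0,0],0,1]]'; python3 look.py 30 50 492 318 85
```

```text
time_s: 10.55
position: [0.4961, 0.2915, 0.1754]
tool_rot: [[1.0, -0.016, -0.021], [-0.016, -1.0, -0.002], [-0.021, 0.002, -1.0]]
ft_force: [0.2, -0.6, 0.6]
grip_width: 0.0857
n 4192 z [34.  39.6 40.9] rect [474.8 310.3] [97.5 61.5] 22.6 tcp [496.1 291.5 175.4] t 10.55 shift to rect centre [-21.3  18.8]
```

```bash
python3 -m pendant '[[[-2,14,0],0.01,1],[[-2,12,0],0,1],[[0,0,0],0,1],[[0,0,0],0,1]]'; cat > sieve.py <<'E'
from h import *
s=env.observe();im,d=viewer.get_image('wrist');P=cloud('wrist',im,d,s).reshape(-1,3)
s=np.array(s['position'])
q=P[(P[:,2]>.034)&(P[:,2]<.046)&(np.hypot(P[:,0]-.485,P[:,1]-.317)<.09)]
x,y=q[:,0],q[:,1]
B=q[x>.49]
print('edges y',np.percentile(B[:,1],[.5,99.5])*1e3,'x max',np.percentile(x,99.7)*1e3,'x min',np.percentile(x,.3)*1e3)
h=q[x<.455];print('handle y mean/near tip/near rim',h[:,1].mean()*1e3,h[h[:,0]<.435,1].mean()*1e3,h[h[:,0]>.44,1].mean()*1e3,len(h),'z',np.median(q[:,2]),'tcp',s*1e3)
E
python3 sieve.py
```

```text
time_s: 11.1
position: [0.4932, 0.3158, 0.1744]
tool_rot: [[1.0, -0.01, -0.023], [-0.01, -1.0, -0.003], [-0.023, 0.003, -1.0]]
ft_force: [-0.1, -0.4, 0.6]
grip_width: 0.0852
edges y [287.62404887 346.74383536] x max 521.617612721078 x min 422.1903407596679
handle y mean/near tip/near rim 316.4113238907197 316.350575072308 316.5123133085448 404 z 0.039593899217973835 tcp [493.21306846 315.77317723 174.42768553]
```

```bash
python3 -m pendant '[[[-2,1,0],0,1],[[0,0,-30],0,1],[[0,0,-35],0,1],[[0,0,-30],0,1],[[0,0,-15],0,1],[[0,0,0],0,1],[[0,0,0],0,1]]'
```

```text
time_s: 12.02
position: [0.4923, 0.3162, 0.0642]
tool_rot: [[1.0, -0.012, -0.017], [-0.012, -1.0, -0.001], [-0.017, 0.001, -1.0]]
ft_force: [-1.1, -0.7, -0.2]
grip_width: 0.0855
```

```bash
python3 -m pendant '[[[-1,1,-20],0,1],[[0,0,0],0,1],[[0,0,-20],0,1],[[0,0,0],0,1],[[0,0,-10],0,1],[[0,0,0],0,1],[[0,0,0],0,1]]'
```

```text
time_s: 12.9
position: [0.4953, 0.3188, 0.0211]
tool_rot: [[1.0, -0.012, -0.005], [-0.012, -1.0, 0.004], [-0.005, -0.004, -1.0]]
ft_force: [-0.5, -0.4, 0.0]
grip_width: 0.0854
```

```bash
python3 -m pendant '[[[-4,-1,-8],0,1],[[0,0,0],0,1],[[0,0,0],0,-1],[[0,0,0],0,-1],[[0,0,0],0,-1],[[0,0,0],0,-1],[[0,0,0],0,-1],[[0,0,0],0,-1]]' 30; python3 -c "
from h import *
im,d=viewer.get_image('side');cv2.imwrite('pics/s2.png',cv2.resize(im[300:460,240:460,::-1],None,fx=2.5,fy=2.5))"
```

```text
time_s: 13.9
position: [0.4913, 0.3178, 0.0136]
tool_rot: [[1.0, -0.012, -0.004], [-0.012, -1.0, 0.004], [-0.004, -0.004, -1.0]]
ft_force: [0.3, 0.6, 1.1]
grip_width: 0.0607
```

View pics/s2.png

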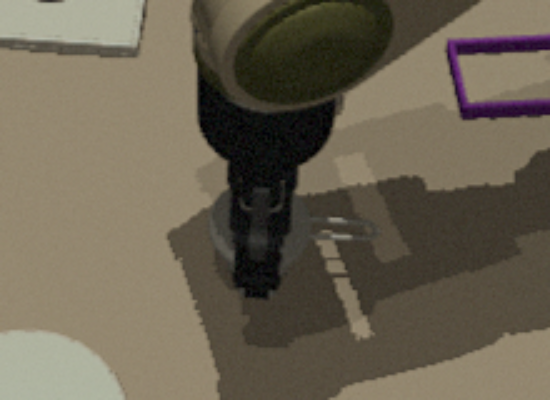

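The sieve's rim is gripped at 60.7 mm, with its handle towards the robot at crop pixel (345,230). I'll lift it by 100 mm and carry it.

```bash
python3 -m pendant '[[[0,0,10],0,-1],[[0,0,20],0,-1],[[0,0,30],0,-1],[[0,0,30],0,-1],[[0,0,15],0,-1],[[0,0,0],0,-1],[[0,0,0],0,-1]]'; python3 -m pendant '[[[10,-28,0],0,-1],[[14,-38,0],0,-1],[[15,-42,0],0,-1],[[15,-42,0],0,-1],[[15,-42,0],0,-1],[[15,-42,0],0,-1],[[15,-42,0],0,-1],[[15,-42,0],0,-1],[[15,-42,0],0,-1],[[12,-35,0],0,-1],[[7,-18,0],0,-1],[[0,0,0],0,-1]]'
```

```text
time_s: 14.82
position: [0.4907, 0.3176, 0.1242]
tool_rot: [[1.0, -0.012, -0.003], [-0.012, -1.0, 0.004], [-0.003, -0.004, -1.0]]
ft_force: [0.3, 0.5, -0.8]
grip_width: 0.0608
time_s: 16.32
position: [0.6374, -0.1082, 0.1129]
tool_rot: [[1.0, -0.01, -0.021], [-0.01, -1.0, 0.007], [-0.022, -0.006, -1.0]]
ft_force: [1.0, 0.4, -1.9]
grip_width: 0.0608
```

```bash
python3 -m pendant '[[[9,-1.5,0],0,-1],[[0,0,0],0,-1],[[0,0,-25],0,-1],[[0,0,-20],0,-1],[[0,0,0],0,-1],[[0,0,-15],0,-1],[[0,0,0],0,-1],[[0,0,0],0,-1]]'
```

```text
time_s: 17.32
position: [0.6474, -0.1032, 0.0536]
tool_rot: [[1.0, -0.003, -0.019], [-0.003, -1.0, 0.007], [-0.019, -0.007, -1.0]]
ft_force: [0.8, 0.8, 0.1]
grip_width: 0.0608
```

```bash
python3 -m pendant '[[[-0.5,-6.5,0],0,-1],[[0,0,0],0,-1],[[0,0,-14],0,-1],[[0,0,0],0,-1],[[0,0,0],0,-1]]'; python3 -c "
from h import *
D=[]
im,d=viewer.get_image('side');W=cloud('side',im,d).reshape(-1,3)
q=W[(np.hypot(W[:,0]-.56,W[:,1]+.11)<.05)&(W[:,2]>.04)&(W[:,2]<.09)];print(len(q),np.median(q,0))
cv2.imwrite('pics/s3.png',cv2.resize(im[130:320,200:400,::-1],None,fx=3,fy=3))"
```

```text
time_s: 17.95
position: [0.647, -0.1106, 0.0392]
tool_rot: [[1.0, -0.003, -0.018], [-0.003, -1.0, 0.006], [-0.018, -0.006, -1.0]]
ft_force: [-0.4, 0.3, -1.9]
grip_width: 0.0605
60 [ 0.59482601 -0.10925314  0.06526458]
```

View pics/s3.png

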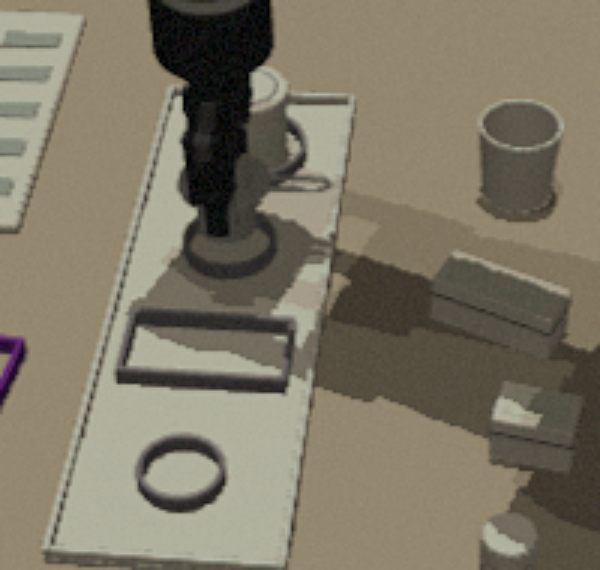

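The sieve hangs just above the medium ring at crop pixel (230,245), with its handle at (300,183), so I lower it.

```bash
python3 -m pendant '[[[0,1,-12],0,-1],[[0,0,0],0,-1],[[0,0,-6],0,-1],[[0,0,0],0,-1],[[0,0,-2],0,-1],[[0,0,0],0,-1]]'
```

```text
time_s: 18.75
position: [0.6471, -0.1093, 0.0179]
tool_rot: [[1.0, -0.003, -0.018], [-0.003, -1.0, 0.006], [-0.018, -0.006, -1.0]]
ft_force: [0.1, 0.6, -1.7]
grip_width: 0.0607
```

```bash
python3 -m pendant '[[[0,0,0],0,-0.2],[[0,0,0],0,0.2],[[0,0,0],0,0.6],[[0,0,0],0,1],[[0,0,0],0,1],[[0,0,15],0,1],[[0,0,35],0,1],[[0,0,50],0,1],[[0,0,40],0,1],[[0,0,0],0,1],[[0,0,0],0,1]]'; python3 look.py 36 55 647 -110 40 pics/w2.png; python3 look.py 10 22 647 -110 50
```

```text
time_s: 20.12
position: [0.6467, -0.1092, 0.167]
tool_rot: [[1.0, -0.003, -0.014], [-0.003, -1.0, 0.005], [-0.014, -0.005, -1.0]]
ft_force: [0.3, -0.1, -0.6]
grip_width: 0.0851
n 4189 z [38.3 43.7 44.9] rect [ 646.  -110.3] [65.8 61.5] 40.7 tcp [ 646.7 -109.2  167. ] t 20.125 shift to rect centre [-0.7 -1.1]
n 583 z [11.3 15.7 20.5] rect [ 656.9 -109.8] [48.1 49.2] 43.9 tcp [ 646.9 -109.2  167.2] t 20.175 shift to rect centre [10.  -0.6]
```

View pics/w2.png

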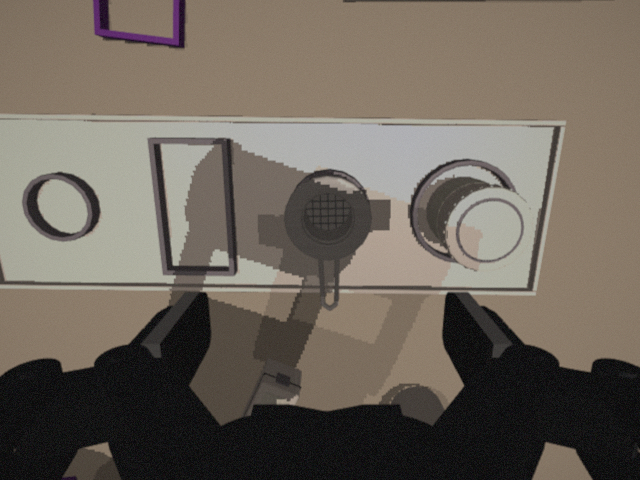

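The sieve's rim is at 44 mm (4 + 40), and it sits centred in the medium ring at pixel (328,213). Next is the vial.

```bash
python3 -m pendant '[[[-15,25,0],0,1],[[-21,33,0],0,1],[[-21,33,0],0,1],[[-21,33,0],0,1],[[-21,33,0],0,1],[[-21,33,0],0,1],[[-21,33,0],0,1],[[-21,33,0],0,1],[[-20,32,0],0,1],[[-10,16,0],0,1],[[0,0,0],0,1],[[0,0,0],0,1]]'; python3 look.py 70 90 457 191 30
```

```text
time_s: 21.72
position: [0.4434, 0.2024, 0.1548]
tool_rot: [[0.999, -0.005, -0.038], [-0.005, -1.0, 0.006], [-0.038, -0.006, -0.999]]
ft_force: [0.9, 0.4, 0.1]
grip_width: 0.0853
n 2137 z [75.2 77.8 78.9] rect [457.2 190.8] [30.4 30.6] 84.8 tcp [443.4 202.4 154.8] t 21.725 shift to rect centre [ 13.8 -11.5]
```

```bash
python3 -m pendant '[[[7,-6,0],0,1],[[0,0,0],0,1],[[6.5,-5.5,0],0,1],[[0,0,0],0,1],[[0,0,-25],0,1],[[0,0,-25],0,1],[[0,0,0],0,1],[[0,0,-20],0,1],[[0,0,0],0,1],[[0,0,0],0,1]]'
```

```text
time_s: 23.02
position: [0.4611, 0.1884, 0.0866]
tool_rot: [[0.999, -0.008, -0.032], [-0.008, -1.0, 0.007], [-0.032, -0.007, -0.999]]
ft_force: [-0.3, -0.7, 0.7]
grip_width: 0.0857
```

```bash
python3 -m pendant '[[[-4,2.5,0],0,1],[[0,0,0],0,1],[[0,0,-20],0,1],[[0,0,0],0,1],[[0,0,-20],0,1],[[0,0,0],0,1],[[0,0,0],0,1]]'
```

```text
time_s: 23.9
position: [0.4592, 0.1918, 0.0511]
tool_rot: [[1.0, -0.008, -0.024], [-0.008, -1.0, 0.009], [-0.024, -0.008, -1.0]]
ft_force: [-0.2, -0.3, 0.6]
grip_width: 0.0854
```

```bash
python3 -m pendant '[[[-2,-0.5,-9],0,1],[[0,0,0],0,1],[[0,0,0],0,-1],[[0,0,0],0,-1],[[0,0,0],0,-1],[[0,0,0],0,-1],[[0,0,0],0,-1],[[0,0,0],0,-1],[[0,0,0],0,-1],[[0,0,0],0,-1]]' 30
```

```text
time_s: 25.15
position: [0.4577, 0.1914, 0.0431]
tool_rot: [[1.0, -0.008, -0.022], [-0.007, -1.0, 0.009], [-0.022, -0.009, -1.0]]
ft_force: [0.0, -0.3, 1.3]
grip_width: 0.029
```

```bash
python3 -m pendant '[[[0,0,15],0,-1],[[0,0,25],0,-1],[[0,0,15],0,-1],[[0,0,0],0,-1],[[20,-10,0],0,-1],[[30,-14,0],0,-1],[[35,-17,0],0,-1],[[35,-17,0],0,-1],[[30,-14,0],0,-1],[[22,-10,0],0,-1],[[0,0,0],0,-1],[[0,0,0],0,-1]]'
```

```text
time_s: 26.65
position: [0.6304, 0.1067, 0.0907]
tool_rot: [[0.999, -0.007, -0.035], [-0.007, -1.0, 0.009], [-0.035, -0.009, -0.999]]
ft_force: [0.6, 0.8, -0.6]
grip_width: 0.0293
```

```bash
python3 -m pendant '[[[10,-3,0],0,-1],[[10,-3.5,0],0,-1],[[0,0,0],0,-1],[[0,0,-10],0,-1],[[0,0,0],0,-1],[[0,0,0],0,-1]]'; python3 -c "
from h import *
im,d=viewer.get_image('side')
cv2.imwrite('pics/s4.png',cv2.resize(im[170:330,200:400,::-1],None,fx=3,fy=3))"
```

```text
time_s: 27.4
position: [0.6502, 0.101, 0.0798]
tool_rot: [[0.999, -0.005, -0.036], [-0.005, -1.0, 0.009], [-0.036, -0.009, -0.999]]
ft_force: [-0.4, -0.3, -0.5]
grip_width: 0.0296
```

View pics/s4.png

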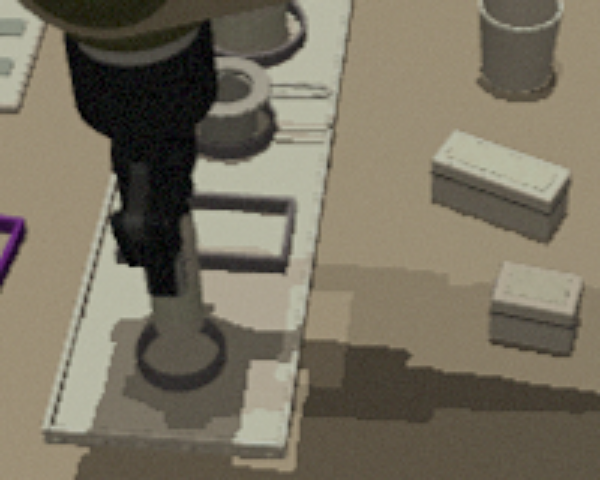

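The vial stands straight over the small ring at crop pixel (182,345), so I lower it.

```bash
python3 -m pendant '[[[0,-0.5,-14],0,-1],[[0,0,0],0,-1],[[0,0,-12],0,-1],[[0,0,0],0,-1],[[0,0,-5],0,-1],[[0,0,0],0,-1],[[0,0,0],0,-1]]'
```

```text
time_s: 28.32
position: [0.6503, 0.1005, 0.047]
tool_rot: [[0.999, -0.005, -0.035], [-0.005, -1.0, 0.009], [-0.035, -0.009, -0.999]]
ft_force: [0.3, -0.4, -1.0]
grip_width: 0.0292
```

```bash
python3 -m pendant '[[[0,0,-1],0,-1],[[0,0,0],0,-1],[[0,0,0],0,-0.3],[[0,0,0],0,0],[[0,0,0],0,0.5],[[0,0,0],0,1],[[0,0,20],0,1],[[0,0,40],0,1],[[0,0,50],0,1],[[0,0,25],0,1],[[0,0,0],0,1],[[0,0,0],0,1]]'; python3 look.py 70 95 650 100 30;  python3 look.py 10 22 650 100 45 pics/w3.png
```

```text
time_s: 29.82
position: [0.649, 0.1005, 0.183]
tool_rot: [[0.999, -0.005, -0.039], [-0.005, -1.0, 0.009], [-0.039, -0.009, -0.999]]
ft_force: [0.4, 0.4, -0.2]
grip_width: 0.0855
n 1765 z [75.8 81.7 82.8] rect [649.5 101.2] [30.6 30.9] 58.5 tcp [649.  100.5 183. ] t 29.825 shift to rect centre [0.5 0.7]
n 818 z [12.  15.6 17.1] rect [654.5  99.5] [53.1 43.9] 85.0 tcp [649.  100.5 183. ] t 29.875 shift to rect centre [ 5.5 -1. ]
```

View pics/w3.png

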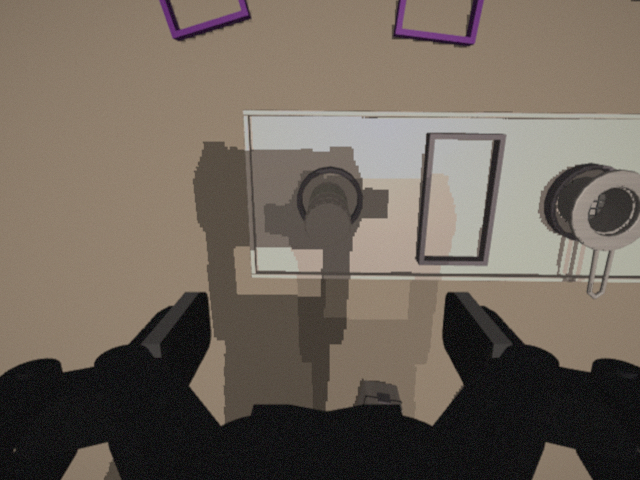

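The vial's top is at 82 mm (4 + 78), and it stands in the small ring at pixel (330,198). Next is the long box.

```bash
python3 -m pendant '[[[-15,-12,0],0,1],[[-22,-18,0],-0.14,1],[[-23,-19,0],-0.14,1],[[-23,-19,0],-0.13,1],[[-23,-19,0],0,1],[[-23,-19,0],0,1],[[-23,-19,0],0,1],[[-20,-15,0],0,1],[[-6,-6,0],0,1],[[0,0,0],0,1],[[0,0,0],0,1]]'; python3 look.py 28 48 463 -52 55; python3 look.py 28 48 440 56 40
```

```text
time_s: 31.3
position: [0.4628, -0.0482, 0.1719]
tool_rot: [[0.908, -0.416, -0.049], [-0.415, -0.909, 0.03], [-0.057, -0.007, -0.998]]
ft_force: [0.6, 0.1, 0.2]
grip_width: 0.0853
n 5254 z [34.6 36.1 37.3] rect [464.  -53.1] [34.1 84.9] 65.7 tcp [462.8 -48.2 171.9] t 31.3 shift to rect centre [ 1.2 -4.9]
n 2667 z [30.5 35.9 37.1] rect [440.3  54.7] [34.2 51.9] 79.1 tcp [462.8 -48.2 171.9] t 31.35 shift to rect centre [-22.6 102.9]
```

```bash
python3 -m pendant '[[[1,-4.5,0],0,1],[[0,0,0],0,1],[[0,0,-20],0,1],[[0,0,-30],0,1],[[0,0,-25],0,1],[[0,0,-20],0,1],[[0,0,0],0,1],[[0,0,0],0,1]]'
```

```text
time_s: 32.4
position: [0.4656, -0.0527, 0.0754]
tool_rot: [[0.909, -0.415, -0.046], [-0.414, -0.91, 0.029], [-0.054, -0.007, -0.999]]
ft_force: [-0.0, -0.5, 0.6]
grip_width: 0.0852
```

```bash
python3 -m pendant '[[[-1,0,-20],0,1],[[0,0,0],0,1],[[-1,0,-20],0,1],[[0,0,0],0,1],[[0,0,-12],0,1],[[0,0,0],0,1],[[0,0,0],0,1]]'
```

```text
time_s: 33.28
position: [0.4674, -0.0539, 0.0284]
tool_rot: [[0.909, -0.414, -0.035], [-0.414, -0.91, 0.025], [-0.042, -0.008, -0.999]]
ft_force: [-0.1, 0.0, -0.2]
grip_width: 0.0855
```

```bash
python3 -m pendant '[[[-4,1,-8],0,1],[[0,0,0],0,1],[[-1,0,-8],0,1],[[0,0,0],0,1],[[0,0,0],0,1]]'
```

```text
time_s: 33.9
position: [0.4621, -0.0529, 0.0115]
tool_rot: [[0.909, -0.414, -0.035], [-0.414, -0.91, 0.025], [-0.042, -0.008, -0.999]]
ft_force: [-0.5, 0.7, -1.2]
grip_width: 0.0854
```

```bash
python3 -m pendant '[[[0,0,0],0,-1],[[0,0,0],0,-1],[[0,0,0],0,-1],[[0,0,0],0,-1],[[0,0,0],0,-1],[[0,0,0],0,-1],[[0,0,0],0,-1],[[0,0,10],0,-1],[[0,0,20],0,-1],[[0,0,20],0,-1],[[0,0,0],0,-1],[[0,0,0],0,-1]]' 40; python3 -c "
from h import *
im,d=viewer.get_image('side')
cv2.imwrite('pics/s5.png',cv2.resize(im[170:330,280:480,::-1],None,fx=3,fy=3))"
```

```text
time_s: 35.4
position: [0.4618, -0.0528, 0.0641]
tool_rot: [[0.909, -0.414, -0.035], [-0.414, -0.91, 0.024], [-0.042, -0.008, -0.999]]
ft_force: [0.5, 0.3, -1.8]
grip_width: 0.0334
```

View pics/s5.png

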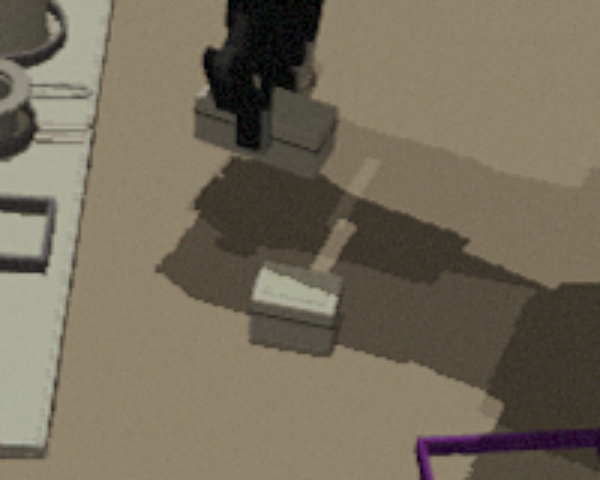

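The long box hangs level in the gripper at crop pixel (265,125), and the short box is untouched at (295,310). I'll carry it to the nest.

```bash
python3 -m pendant '[[[0,0,15],0,-1],[[15,4,0],0.1,-1],[[28,7,0],0.11,-1],[[32,8,0],0.1,-1],[[32,8,0],0.1,-1],[[28,7,0],0,-1],[[25,6,0],0,-1],[[14,4,0],0,-1],[[0,0,0],0,-1],[[0,0,0],0,-1]]'
```

```text
time_s: 36.7
position: [0.6369, -0.0064, 0.07]
tool_rot: [[0.998, -0.005, -0.059], [-0.004, -1.0, 0.01], [-0.059, -0.01, -0.998]]
ft_force: [-0.1, 0.2, -1.2]
grip_width: 0.0332
```

```bash
python3 -m pendant '[[[9,1.5,0],-0.012,-1],[[0,0,0],0,-1],[[0,0,-20],0,-1],[[0,0,0],0,-1],[[0,0,-10],0,-1],[[0,0,0],0,-1],[[0,0,0],0,-1]]'; python3 -c "
from h import *
im,d=viewer.get_image('side')
cv2.imwrite('pics/s6.png',cv2.resize(im[170:330,200:400,::-1],None,fx=3,fy=3))"
```

```text
time_s: 37.58
position: [0.6463, -0.0056, 0.041]
tool_rot: [[0.998, -0.018, -0.057], [-0.018, -1.0, 0.01], [-0.057, -0.009, -0.998]]
ft_force: [-0.6, -0.4, -1.7]
grip_width: 0.033
```

View pics/s6.png

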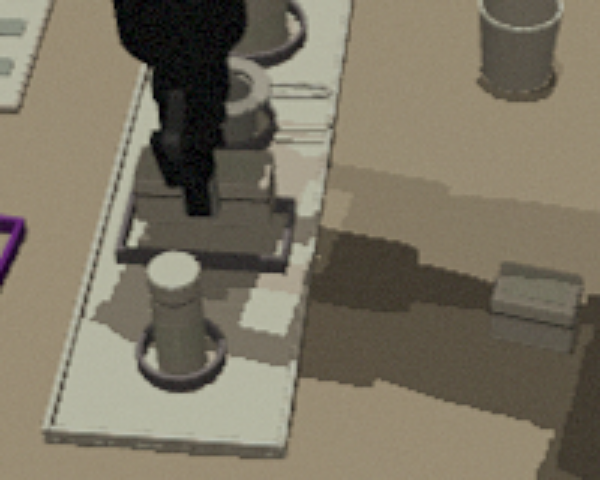

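The box (205,185) is aligned over the nest (207,235) in the crop, so I lower it.

```bash
python3 -m pendant '[[[0,1,-12],0,-1],[[0,0,0],0,-1],[[0,0,-8],0,-1],[[0,0,0],0,-1],[[0,0,-4],0,-1],[[0,0,0],0,-1],[[0,0,0],0,-1]]'
```

```text
time_s: 38.5
position: [0.6465, -0.0045, 0.016]
tool_rot: [[0.998, -0.018, -0.056], [-0.018, -1.0, 0.01], [-0.056, -0.009, -0.998]]
ft_force: [-0.2, -0.5, -0.1]
grip_width: 0.0333
```

```bash
python3 -m pendant '[[[0,0,0],0,-0.2],[[0,0,0],0,0.1],[[0,0,0],0,0.5],[[0,0,0],0,1],[[0,0,0],0,1],[[0,0,20],0,1],[[0,0,40],0,1],[[0,0,50],0,1],[[0,0,30],0,1],[[0,0,0],0,1],[[0,0,0],0,1]]'; python3 look.py 30 55 648 -5 60 ; python3 -m pendant '[[[-20,-20,10],0,1],[[-35,-30,10],0,1],[[-40,-35,10],0,1],[[-40,-35,10],0,1],[[-40,-35,0],0,1],[[-30,-30,0],0,1],[[-20,-20,0],0,1],[[0,0,0],0,1],[[0,0,0],0,1]]'
cat > fin.py <<'E'
from h import *
for n in('top','side'):
    im,d=viewer.get_image(n);P=cloud(n,im,d).reshape(-1,3);cv2.imwrite(f'pics/{n}F.png',im[:,:,::-1])
    for k,c,zl,zh in(('pot',(.645,-.214),.055,.075),('sieve',(.647,-.11),.036,.055),('vial',(.65,.1),.07,.095),('box',(.648,-.005),.03,.055),('cup',(.454,-.19),.05,.07),('short',(.44,.056),.026,.05)):
        q=P[(np.hypot(*(P[:,:2]-c).T)<.048)&(P[:,2]>zl)&(P[:,2]<zh)]
        if len(q)<9: print(n,k,'hidden');continue
        o,a,g=cv2.minAreaRect((q[:,:2]*1e3).astype(np.float32))
        A=np.c_[q[:,:2]-q[:,:2].mean(0),np.ones(len(q))];f=np.linalg.lstsq(A,q[:,2],rcond=None)[0]
        print(n,k,len(q),'z med %.1f'%(np.median(q[:,2])*1e3),np.round(o,1),np.round(a,1),round(g,1))
E
python3 fin.py
```

```text
time_s: 39.88
position: [0.6451, -0.0044, 0.1583]
tool_rot: [[0.998, -0.018, -0.059], [-0.018, -1.0, 0.011], [-0.059, -0.01, -0.998]]
ft_force: [0.6, 1.1, -0.1]
grip_width: 0.0852
n 5906 z [38.6 40.1 41.2] rect [648.6  -4.1] [34.  84.8] 88.9 tcp [645.1  -4.4 158.3] t 39.875 shift to rect centre [3.5 0.3]
time_s: 41.05
position: [0.41, -0.2124, 0.1876]
tool_rot: [[0.997, -0.018, -0.076], [-0.017, -1.0, 0.02], [-0.076, -0.018, -0.997]]
ft_force: [-0.2, -0.2, 0.4]
grip_width: 0.0854
top pot 714 z med 63.6 [ 644.8 -213.5] [57.5 58.1] 87.2
top sieve 541 z med 43.4 [ 642.2 -111.4] [73.2 60.9] 34.3
top vial 209 z med 81.6 [649.6 101. ] [30.5 28.5] 4.7
top box 709 z med 40.2 [647.9  -3.4] [34.2 86.3] 88.8
top cup 109 z med 58.2 [ 462.4 -183.3] [34.  57.4] 35.1
top short 484 z med 36.0 [440.8  55.8] [34.3 51.5] 78.9
side pot 451 z med 64.6 [ 644.2 -211.7] [57.2 60.6] 32.3
side sieve 448 z med 43.9 [ 642.  -105.1] [62.1 75.6] 63.7
side vial 261 z med 82.1 [648.8 102.4] [31.1 30.3] 22.2
side box 726 z med 40.3 [647.7  -3.2] [38.5 85.9] 88.6
side cup 283 z med 56.9 [ 453.3 -191.4] [61.5 57.2] 72.4
side short 495 z med 36.3 [440.1  56. ] [39.5 52.1] 80.9
```

View pics/sideF.png

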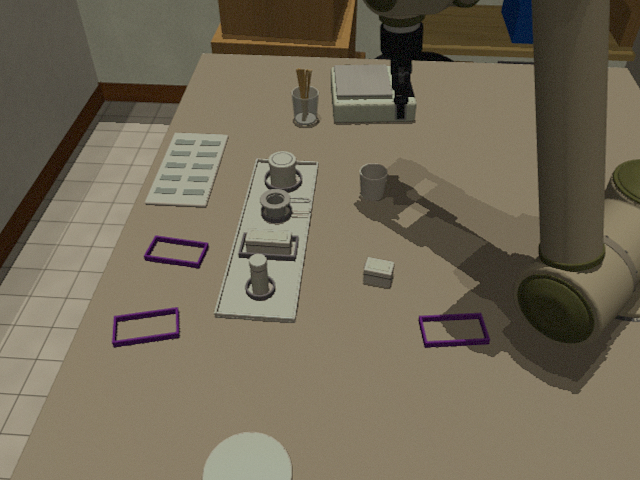

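View pics/topF.png

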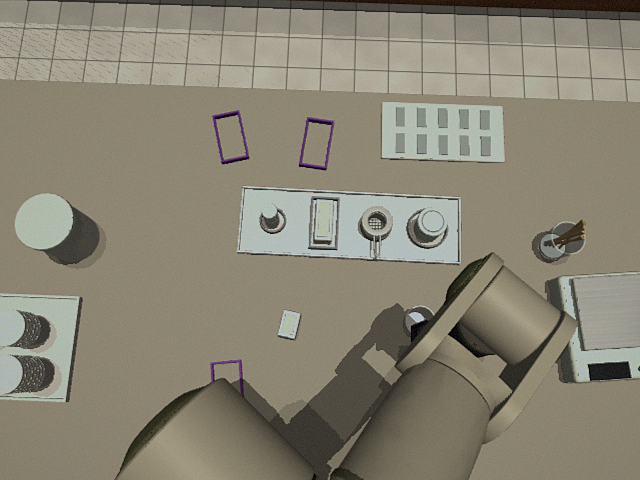

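Both views show all four parts in their nests: vial (272,219), box (324,220), sieve (376,224) and pot (430,226) in the top view. The short box and the cup have not moved, and the gripper is clear of everything. I'm handing in.

```bash
python3 -c "
from rig import env,ticket
print(env.observe()['time_s'],env.observe()['ft_force']);print(ticket.close_job())"
```

```text
41.15 [ 0.32079654 -0.68861472  0.27289846]
the job is handed in; nothing more can be done
None
```

The kit is made up and handed in at 41.2 s. I placed the pot in the large ring, the sieve in the medium one, the vial in the small one and the long slide box in the grey rectangular nest, in that order.

- **Seating:** the final checks from the top and side cameras put the tops at about 64, 44, 82 and 40 mm. Each is the part's own height plus the 4 mm tray floor, so all four stand flat. Their centres lie within about 2 mm of the nest centres. The sieve is the exception there, because its handle skews that fit. The wrist view just after release put it within about 1 mm.
- **Parts left alone:** the short box read the same as at the start, to within 1 mm. The top camera's final reading of the open cup disagreed by about 10 mm because the arm partly hid it. The side camera puts the cup where it started, to within about 1 mm.
- **Tool tilt:** the tool drifted to about 4° off vertical over the run. This did not affect the placements.
- **Forces:** the readings at the end of each move never passed about 2 N.

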